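Fit the collet arbor into the leaning spindle and latch it

ROBOT

A 6-joint arm with a two-finger parallel gripper is mounted at the origin on a cart in front of the work surface, level with it; the furniture and walls round the work are solid. World frame = base frame: x ahead of the robot, y to its left, z up, the work surface at z = 0. Lengths are in mm, angles in degrees, forces in N, time in s.
With the tool pointing down it reaches from about 300 to 850 mm from the base axis. Payload 4.2 kg.
Tool frame: the origin (TCP) lies on the centre line of the jaws, within the pads' length; the fingertips stand 14 mm ahead of it and the grasp point (between the pads) lies 5 mm behind it (env.finger_overhang is the z of the fingertips in the tool frame, in mm); z points along the fingers, y is the line along which they close (so a half turn about z gives the same grasp; the last joint's range is limited). The gripper opens to 91 mm and grips with 3 to 60 N. Pads are 32 mm wide; open, the fingers measure 118 mm over their backs; the gripper's body (76 mm by 178 mm) begins 60 mm behind the grasp point.
Start: joints at [-70.245, 18.312, 89.639, -0, 72.044, -1.146], TCP at [205.142, -537.176, 227.976] pointing down, gripper open.
Joint ranges: [-177.97, 177.97], [-48.28, 115.42], [12.27, 149.76], [-77.06, 257.06], [2.81, 150.46], [-146.56, 146.56]. Speed limits (degrees/s): [147.25, 147.25, 180, 180, 180, 180].

INTERFACE

Orientations are given as [roll, pitch, yaw] about the fixed x, y, z axes, in that order (R = Rz(yaw) Ry(pitch) Rx(roll)).
In Python, from workcell import sensors, viewer, env gives the robot as it stands. The module is installed in compiled form; this text tells all that it offers.
- The arm moves only by the tool step_arm, never from a script. Its argument "plan" is one flat list of numbers, 6 for each row, row after row: the shift along the tool's x, y, z in cm, then the turn, a rotation vector about the tool's x, y, z in rad. In form: [x, y, z, wx, wy, wz, x, y, z, wx, wy, wz, ...]. A call has 1 to 5 rows; each row shifts and turns the commanded pose from where the row before left it, along the tool's axes as they then stand; what a row does not reach is not made up. A row lasts 1/12 s, in which the tool goes at most 41.7 mm and 7.16 degrees, less where a joint would pass 70% of its speed; a pose out of reach is approached as far as the arm can. A call is refused whole if a number of a shift passes 4.17 or a number of a turn 0.125, either way. A call with a gripper value outside its range is refused whole. "hand" is the finger opening in cm, from 0 to 9.12, set as the call begins (left out, the last holds). The fingers move at their own pace and stop on an object; "newtons" is the grip in N (left out, the last holds). Time passes only in rows, so rows that do not move let the fingers close. It gives the time, the measured TCP pose, the force, the opening and the grip force at its end, in the units of the state.
- sensors.state(): the state, without advancing time (a new reading comes with each control period).
- viewer.grab_frame(name): name is "side" or "top" or "wrist"; returns a dict with "img" (384x512x3 uint8, red, green, blue), "fx", "fy", "cx", "cy" (pixels), "k1" (the pictures are not rectified: a ray, as slopes to the right and down, at radius r is drawn at 1 + k1 r^2 times it, then the intrinsics apply), "position" and "attitude" of the camera in the world. Camera axes: x right, y down, z forward; pixel columns grow to the right and rows downward; lengths in mm; the calibration is good to about 2 mm. A picture is of the moment at which its call begins. There is no depth.
- env.job_done(): hands the job in; it is judged then, once.
Trained networks look in a picture, given as the dict that the camera call returned (one of the last four; its "shot" number tells which), for a name from the list of things; names that differ only in an ending like _2 or _b are one class to them, and where a whole thing is asked for, a point or a joint stands for the part that bears it (a point fixed in the world has none). Each returns a list of dicts, best first, with "score" (0 to 1); they miss things now and then, are a little off and sometimes report something else, mostly with a low value. They report only what shows in the picture. A call takes as long as a camera call. They do not tell look-alikes from the thing itself.
- viewer.boxes_of(name, picture): "location" ([column, row] in pixels, amid what is visible of it).
- viewer.pinpoint(name, picture): "location" ([column, row] in pixels: a listed point, or the origin of a listed thing).
The state is a dict: "time_s": time; "qpos": joint angles; "qvel": joint speeds; "effort": joint torques, N m; "ee_pos": TCP position; "ee_rot": TCP orientation; "force": force on the tool from outside, world axes, zero at the start; "torque": the same for the moment, N m; "gripper_width": finger opening in mm; "gripper_force": force on a finger pad.
Only numpy, scipy, OpenCV 4.12 (cv2) and the standard library are available. Lean on these libraries where they do the work, as an engineer would, in place of code of your own. Each camera call takes 0.05 s, during which the arm holds its last target. There are 200 camera calls.

TASK

Take the arbor with the brass collet nut out of the wooden stand and seat it fully home in the taper of the leaning spindle, its two drive slots over the two dogs so that its flange lies flat on the spindle face. Then swing the red keeper latch over the flange as far as it goes, let go, and leave the black drill-chuck arbor in the stand and everything else on the bench as it is.

Things in the scene. Friction and masses are not known exactly. Their poses are not given: they have to be found in the camera images.
- collet_arbor: arbor to fit, 123 mm long, about 0.4 kg. Origin: centre of the flange's underside; z along its axis, shank to nut. Tapered steel shank z -48 to 0 (18 mm across at the tip, 32 at the flange); flange 52 mm across, z 0 to 9, with two drive slots 11 mm wide through its rim at +x and -x, from 17 mm off the axis outwards; neck 30 mm across, z 9 to 25; brass nut above. Half a turn makes no difference
- collet_nut (a point): on the collet arbor's axis, z = 52 mm, axes as the arbor's: where to grip its brass nut (46 mm across, arbor z 25 to 75 mm), across the two flats that face +y and -y, 36 mm apart. The arbor starts upright in one of the stand's holes, flange resting on the plate, turned a little either way
- dog (a point): middle of the top of the +x drive dog: a dark steel block on the spindle face, 8 mm wide (y), 20.5 to 31.5 mm off the axis, 7 mm high with bevelled top. Its twin stands opposite at -x. Axes as point spindle_face
- chuck_arbor: the other arbor, not to be moved: same shank and flange, but a black round drill chuck 42 mm across, z 25 to 78 mm, with three steel jaws. Origin and z as for the collet arbor. Upright in the stand's other hole
- stand: wooden stand 75 x 200 mm, plate top 70 mm above the bench, fixed. Origin: centre of its underside. Two plain 39 mm through holes at y +50 and -50 mm; which arbor stands in which hole varies
- headstock: green headstock casting on a grey 110 x 165 mm base plate, fixed to the bench, with a black motor beside it at +y. Origin: on the bench below the casting; its spindle leans 30 degrees from vertical towards its own -x side (the robot's side). Middle of the spindle face at (-15, 0, 115) mm
- spindle_face (a point): middle of the taper's mouth on the flat steel spindle face (70 mm across); turns with the spindle. z: spindle axis, out of the mouth. x: line through the two drive dogs. Seated, the arbor's origin lies here, its z along this z, its x along this x (either way round). Bore 33.6 mm across here, 19.6 mm across 52 mm down: 0.8 mm clear of the shank all round when it is home
- spindle (a joint): turn of the spindle about its own z, rad, between -0.8 and 0.8; 0 when the dogs lie in the headstock's x-z plane. It turns only against friction (0.1 N m) and stays where it is
- keeper (a joint): swing of the red keeper latch, rad, counter-clockwise seen looking down on the spindle face: 0 fully open, 1.15 at its end stop, where its nose lies in the arbor's neck, 2 mm above the flange. It turns against friction (0.08 N m), stays where it is left, and is blocked while the flange is not home. It starts at 0 to 0.25
- keeper_handle (a point): mid-height of the latch's upright red handle, a round peg 14 mm across and 40 mm high, parallel to the spindle axis; the point is 20 mm above the latch's arm, 40 mm above the plane of the spindle face and 57 mm from the pivot axis. z along the peg, upwards
- keeper_pivot (a point): the latch's pivot axis in the plane of the spindle face, 58 mm from the spindle axis on the headstock's -y side; z is the axis, parallel to the spindle axis. With the latch closed the handle lies straight beyond the pivot, 115 mm from the spindle axis
- oil_bottle: squeeze bottle with yellow body and black nozzle, 42 mm across, 126 mm high, loose bystander; origin under its middle
- rawhide_mallet: mallet with wooden handle lying on the bench, 238 mm long, 45 mm high, loose bystander; origin under its middle, handle along y
- wax: blue block of carving wax 30 x 50 x 18 mm, loose bystander; origin under its middle
- brush: brass wire brush with wooden back, 185 mm long, 25 mm high, loose bystander; origin under its middle
Not all that is in view belongs to the job. What is shaped like the collet_arbor but white is not meant.

How it is judged (in metres and radians):
On the way, in this order (a step that is already met when the one before it is completed fails the run):
1. the collet arbor is seated home in the taper, slots over the dogs, with the keeper latch still open (distance between collet_arbor and spindle_face below 0.003 m and angle between the z axis of collet_arbor and the z axis of spindle_face, either way round below 0.06 rad and angle between the x axis of collet_arbor and the x axis of spindle_face, either way round below 0.14 rad and value of joint keeper below 0.5 rad), for 0.2 s.
2. the keeper latch is swung over the flange to its stop, the arbor still home (distance between collet_arbor and spindle_face below 0.003 m and angle between the z axis of collet_arbor and the z axis of spindle_face, either way round below 0.06 rad and angle between the x axis of collet_arbor and the x axis of spindle_face, either way round below 0.14 rad and value of joint keeper above 1 rad), for 0.2 s.
At the end, for the whole second after the job is handed in: The collet arbor sits in the spindle: its origin within 3 mm of the middle of the spindle face, its axis within 0.06 rad of the spindle's, its slots within 0.14 rad of the line of the dogs; the keeper latch reads more than 1.0 rad (stop at 1.15); the arbor is at rest and released (all of step 2 and linear speed of collet_arbor below 0.02 m/s); the robot touches nothing.
It fails at once if the drill-chuck arbor is moved more than 25 mm (distance of chuck_arbor from where it was at the start of the episode above 0.025 m).
It fails at once if the bottle, mallet, wax or brush is moved more than 40 mm (distance of any of oil_bottle, rawhide_mallet, wax, brush from where it was at the start of the episode above 0.04 m).
It also fails if it takes over 58 s, if anything falls off the work surface, if the arm or the gripper's body presses on something with over 40 N, if the wrist force passes 120 N, or if a joint passes its speed limit or range.

## Working session

There is one attempt and no reset: what is moved stays moved. The work goes in short steps, Python scripts to look and compute and a tool call to move; the robot and the scene stay as the last step left them, time stands still between calls to the robot, and variables do not carry over. Pictures are saved under pics/ and viewed, at most 10 in all, crops included, and the job is handed in when it is done.

Besides the shell and the picture viewer there is one more tool, called after "Emit:" as name(argument=value, ...), one argument or row to a line, values as JSON. step_arm: Moves the arm, as the interface text tells. Its arguments: {"type":"object","properties":{"plan":{"type":"array","items":{"type":"number"}},"hand":{"type":"number"},"newtons":{"type":"number"}},"required":["plan"]}

```bash
mkdir -p pics
cat > h.py <<'E'
import numpy as np, cv2
from scipy.spatial.transform import Rotation as R
from workcell import sensors, viewer, env
def rot(a): 
    a=np.array(a,float)
    return a if a.shape==(3,3) else R.from_euler('xyz',a,degrees=True).as_matrix()
def ray(f,p):
    d=np.array([(p[0]-f['cx'])/f['fx'],(p[1]-f['cy'])/f['fy']]); u=d.copy()
    for _ in range(20): u=d/(1+f['k1']*(u@u))
    v=rot(f['attitude'])@np.array([u[0],u[1],1]); return np.array(f['position'],float),v/np.linalg.norm(v)
def proj(f,P):
    c=rot(f['attitude']).T@(np.array(P,float)-np.array(f['position'])); u=c[:2]/c[2]; u=u*(1+f['k1']*(u@u))
    return np.array([f['fx']*u[0]+f['cx'],f['fy']*u[1]+f['cy']])
def tri(rs):
    A=np.zeros((3,3));b=np.zeros(3)
    for o,v in rs: M=np.eye(3)-np.outer(v,v);A+=M;b+=M@o
    X=np.linalg.solve(A,b); return X,[round(float(np.linalg.norm(np.cross(X-o,v))),1) for o,v in rs]
def atz(r,z): o,v=r; return o+v*(z-o[2])/v[2]
def save(f,n): cv2.imwrite('pics/'+n,f['img'][:,:,::-1])
E
python3 - <<'E'
from h import *
np.set_printoptions(precision=1,suppress=True)
F={n:viewer.grab_frame(n) for n in('side','top','wrist')}
print(F['side']['attitude'],F['side']['position'],F['top']['position'],F['top']['attitude'],F['wrist']['position'],F['wrist']['attitude'],F['top']['k1'],F['top']['fx'])
cv2.imwrite('pics/a.png',cv2.resize(np.vstack([np.hstack([F['side']['img'],F['top']['img']]),np.hstack([F['wrist']['img'],F['wrist']['img']*0])])[:,:,::-1],(800,600),interpolation=cv2.INTER_AREA))
for n in ['collet_arbor','collet_nut','dog','chuck_arbor','stand','headstock','spindle_face','keeper_handle','keeper_pivot','oil_bottle','rawhide_mallet','wax','brush']:
  for c in F:
    print(n,c,[(np.round(d['location']).tolist(),round(d['score'],2)) for d in viewer.pinpoint(n,F[c])[:3]])
E
```

```text
[-123.3    0.9 -146.7] [-240.9 1216.8 1078.3] [ 373.    -8.1 1576.2] [-171.5    0.4  -89.1] [ 273.  -511.3  384. ] [165.1   0.1 -69.1] -0.11040910895595779 362.32905199254867
collet_arbor side [([222.0, 228.0], 0.76), ([212.0, 245.0], 0.74)]
collet_arbor top [([216.0, 200.0], 0.65), ([180.0, 203.0], 0.53)]
collet_arbor wrist []
collet_nut side [([209.0, 232.0], 0.78), ([227.0, 213.0], 0.65)]
collet_nut top [([178.0, 204.0], 0.7), ([179.0, 204.0], 0.67), ([292.0, 213.0], 0.59)]
collet_nut wrist []
dog side [([271.0, 176.0], 0.52), ([274.0, 200.0], 0.34)]
dog top [([294.0, 205.0], 0.46)]
dog wrist []
chuck_arbor side [([207.0, 265.0], 0.74), ([166.0, 277.0], 0.61)]
chuck_arbor top [([162.0, 216.0], 0.43)]
chuck_arbor wrist []
stand side [([210.0, 268.0], 0.79)]
stand top [([171.0, 213.0], 0.63)]
stand wrist []
headstock side [([165.0, 279.0], 0.6), ([272.0, 203.0], 0.57)]
headstock top [([294.0, 208.0], 0.89)]
headstock wrist []
spindle_face side [([274.0, 179.0], 0.57)]
spindle_face top [([294.0, 207.0], 0.71)]
spindle_face wrist []
keeper_handle side [([300.0, 177.0], 0.59)]
keeper_handle top [([312.0, 228.0], 0.57)]
keeper_handle wrist []
keeper_pivot side [([283.0, 177.0], 0.39)]
keeper_pivot top [([304.0, 214.0], 0.49)]
keeper_pivot wrist []
oil_bottle side [([165.0, 280.0], 0.65)]
oil_bottle top [([144.0, 194.0], 0.41)]
oil_bottle wrist []
rawhide_mallet side [([311.0, 169.0], 0.54)]
rawhide_mallet top [([365.0, 210.0], 0.64), ([144.0, 192.0], 0.52)]
rawhide_mallet wrist []
wax side []
wax top [([208.0, 177.0], 0.6)]
wax wrist []
brush side [([181.0, 248.0], 0.56), ([301.0, 175.0], 0.15)]
brush top [([183.0, 178.0], 0.7)]
brush wrist []
```

View pics/a.png

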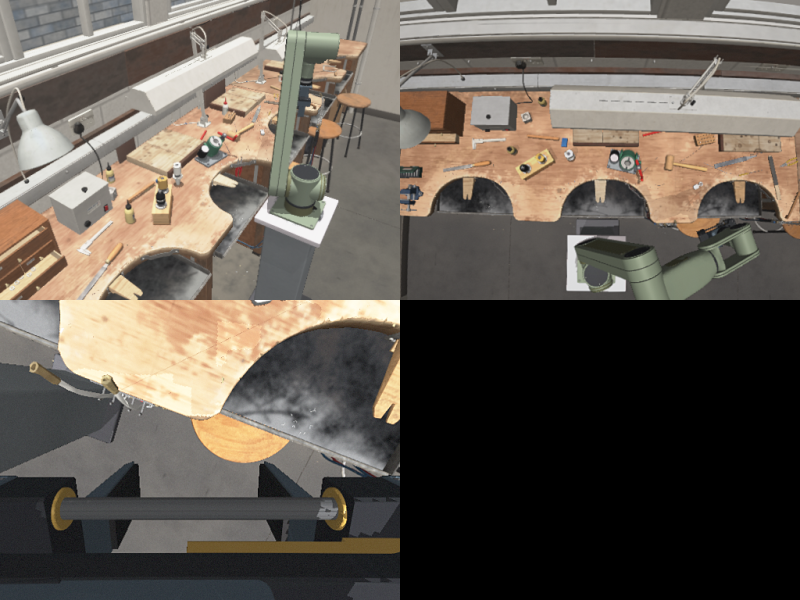

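Run:
```python
from h import *
np.set_printoptions(precision=1,suppress=True)
F={n:viewer.grab_frame(n) for n in('side','top')}
s=F['side']['img'][150:310,130:340];t=F['top']['img'][160:250,130:390]
a=cv2.resize(s,None,fx=2.0,fy=2.0,interpolation=cv2.INTER_CUBIC);b=cv2.resize(t,None,fx=3.0,fy=3.0,interpolation=cv2.INTER_CUBIC)
c=np.zeros((600,800,3),np.uint8);c[:320,:420]=a;c[325:595,:780]=b
cv2.imwrite('pics/b.png',c[:,:,::-1])
f=F
for n,p,q in [('nutA',(209,232),(179,204)),('nutB',(227,213),(216,200)),('face',(274,179),(294,207)),('handle',(300,177),(312,228)),('pivot',(283,177),(304,214)),('stand',(210,268),(171,213))]:
  print(n,*tri([ray(f['side'],p),ray(f['top'],q)]))
```

```text
nutA [547.7 299.2 130.2] [1.4, 1.4]
nutB [571.  152.7 114.6] [4.4, 4.4]
face [ 547.7 -165.5  111.2] [4.9, 4.9]
handle [ 461.5 -239.4  111.2] [3.0, 3.0]
pivot [ 522.2 -205.3  109. ] [7.6, 7.6]
stand [517.  354.   16.2] [3.7, 3.7]
```

View pics/b.png

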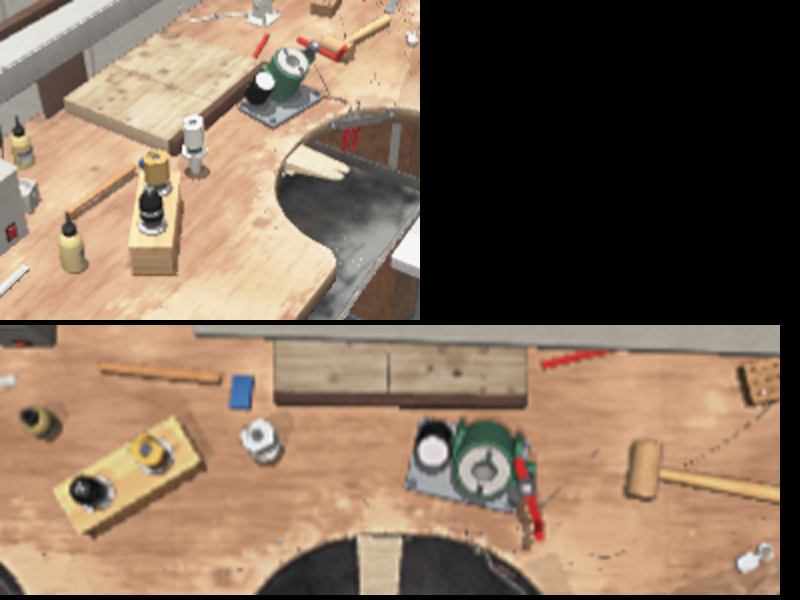

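Candidates for collet_arbor: the brass-nut one in the stand at top (179,204) / side (209,232); the white look-alike on the bench at top (216,200) / side (226,213); and the black chuck at top (158,215). The crop confirms the brass one in the stand is the one meant. I'll view the headstock with the wrist camera on the way.

```bash
cat >> h.py <<'E'
def pose():
    s=sensors.state(); return np.array(s['ee_pos']),rot(s['ee_rot'])
def plan(P,Rt=None):
    p,r=pose(); Rt=r if Rt is None else Rt
    d=r.T@(np.array(P)-p)/10; w=R.from_matrix(r.T@Rt).as_rotvec()
    n=max(np.linalg.norm(d)/4.1,np.linalg.norm(w)/.12)
    print('tool shift cm',d.round(2),'rotvec',w.round(4),'rows>=',round(n,1))
E
python3 - <<'E'
from h import *
s=sensors.state();print(s)
f=viewer.grab_frame('wrist');p,r=pose()
print(r.round(3)); print('cam in tool',r.T@(np.array(f['position'])-p),(r.T@rot(f['attitude'])).round(3),f['fx'])
plan([430,-200,330])
E
```

```text
{'time_s': 2.2, 'qpos': array([-7.02454911e+01,  1.83133845e+01,  8.96380718e+01, -9.63399951e-04,
        7.20439286e+01, -1.14683791e+00]), 'qvel': array([ 0.05140224, -0.03316303, -0.0330775 , -0.13756811, -0.01300764,
        0.0295835 ]), 'effort': array([-1.04010558e-04, -4.12346220e+01, -2.32227963e+01,  7.28056580e-02,
        3.77546693e-02,  5.49713405e-06]), 'ee_pos': array([ 205.13285142, -537.19160046,  227.96733221]), 'ee_rot': array([1.79995404e+02, 1.00868719e-03, 2.09016437e+01]), 'force': array([-0.43418546, -0.66958471, -0.5933605 ]), 'torque': array([-0.01886298, -0.02771863, -0.04731268]), 'gripper_force': 0.0, 'gripper_width': 91.08312941516238}
[[ 0.934  0.357  0.   ]
 [ 0.357 -0.934 -0.   ]
 [-0.     0.    -1.   ]]
cam in tool [  72.60891368    0.19384275 -156.78350001] [[-0.    -0.966 -0.257]
 [ 1.    -0.    -0.001]
 [ 0.001 -0.257  0.966]] 304.8472336426215
tool shift cm [ 33.04 -23.48 -10.2 ] rotvec [0. 0. 0.] rows>= 10.2
```

```bash
python3 -c "
from h import *
plan([480,-165,310])"
```

```text
tool shift cm [ 38.96 -24.96  -8.2 ] rotvec [0. 0. 0.] rows>= 11.5
```

Emit:
step_arm(
  plan=[2.6, -1.66, -0.55, 0, 0, 0, 2.6, -1.66, -0.55, 0, 0, 0, 2.6, -1.66, -0.55, 0, 0, 0, 2.6, -1.66, -0.55, 0, 0, 0, 2.6, -1.66, -0.55, 0, 0, 0],
)

```text
time_s: 2.67
ee_pos: [297.5, -412.1, 255.8]
ee_rot: [180.0, -0.0, 20.9]
force: [0.1, 0.5, 1.2]
gripper_width: 91.3
gripper_force: 0.0
```

Emit:
step_arm(
  plan=[2.6, -1.66, -0.55, 0, 0, 0, 2.6, -1.66, -0.55, 0, 0, 0, 2.6, -1.66, -0.55, 0, 0, 0, 2.6, -1.66, -0.55, 0, 0, 0, 2.6, -1.66, -0.55, 0, 0, 0],
)

```text
time_s: 3.08
ee_pos: [389.4, -288.0, 283.4]
ee_rot: [180.0, -0.0, 20.9]
force: [1.2, -0.9, 0.1]
gripper_width: 91.2
gripper_force: 0.0
```

Emit:
step_arm(
  plan=[2.6, -1.66, -0.55, 0, 0, 0, 2.6, -1.66, -0.55, 0, 0, 0, 2.6, -1.66, -0.55, 0, 0, 0, 2.6, -1.66, -0.55, 0, 0, 0, 2.6, -1.66, -0.55, 0, 0, 0],
)

```text
time_s: 3.5
ee_pos: [481.3, -164.0, 310.9]
ee_rot: [180.0, -0.0, 20.9]
force: [0.2, -0.4, 0.2]
gripper_width: 91.4
gripper_force: 0.0
```

Run:
```python
from h import *
import pickle
np.set_printoptions(precision=1,suppress=True)
print(*pose())
f=viewer.grab_frame('wrist');save(f,'c.png');pickle.dump(f,open('w1.pkl','wb'))
for n in ['dog','headstock','spindle_face','keeper_handle','keeper_pivot']:
    print(n,[(np.round(d['location'],1).tolist(),round(d['score'],2)) for d in viewer.pinpoint(n,f)[:4]])
plan([490,260,310])
```

```text
[ 481.3 -164.   310.9] [[ 0.9  0.4  0. ]
 [ 0.4 -0.9 -0. ]
 [ 0.   0.  -1. ]]
dog [([275.3, 111.3], 0.84)]
headstock [([270.1, 112.8], 0.58)]
spindle_face [([265.4, 126.7], 0.58)]
keeper_handle [([297.3, 213.5], 0.75)]
keeper_pivot [([305.8, 152.0], 0.75)]
tool shift cm [ 16.1 -39.5   0. ] rotvec [0. 0. 0.] rows>= 10.4
```

View pics/c.png

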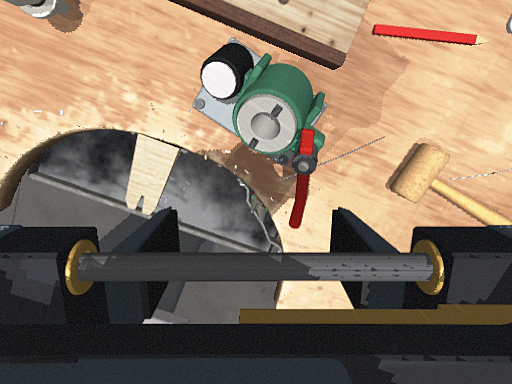

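The wrist picture shows the spindle mouth at (266,124), the dogs at (278,111) and (252,142), the latch pivot near (304,162), and the peg from about (301,175) to (297,225). I'll take a second view on the way to the stand.

Emit:
step_arm(
  plan=[1.5, -3.7, 0, 0, 0, 0, 1.5, -3.7, 0, 0, 0, 0, 1.5, -3.7, 0, 0, 0, 0, 0, 0, 0, 0, 0, 0],
)

```text
time_s: 4.13
ee_pos: [482.3, -41.3, 310.4]
ee_rot: [-179.8, -0.1, 21.1]
force: [-0.1, 0.1, -0.3]
gripper_width: 90.9
gripper_force: 0.0
```

Run:
```python
from h import *
import pickle
np.set_printoptions(precision=1,suppress=True)
f=viewer.grab_frame('wrist');save(f,'d.png');pickle.dump(f,open('w2.pkl','wb'))
g=pickle.load(open('w1.pkl','rb'))
old={'dog':(275.3,111.3),'spindle_face':(265.4,126.7),'keeper_handle':(297.3,213.5),'keeper_pivot':(305.8,152)}
for n in old:
    d=viewer.pinpoint(n,f)
    print(n,[(np.round(d['location'],1).tolist(),round(d['score'],2)) for d in d[:3]])
    if d: print(*tri([ray(g,old[n]),ray(f,d[0]['location'])]))
plan([490,260,310])
```

```text
dog [([381.6, 154.0], 0.67)]
[ 555.8 -159.   138. ] [0.3, 0.3]
spindle_face [([365.6, 165.1], 0.73)]
[ 537.4 -156.1  119.1] [1.0, 1.0]
keeper_handle [([391.4, 252.3], 0.77)]
[ 456.7 -226.1  132.4] [1.5, 1.5]
keeper_pivot [([399.3, 189.2], 0.72)]
[ 525.9 -212.1  107.1] [0.1, 0.1]
tool shift cm [ 11.6 -28.5   0. ] rotvec [0. 0. 0.] rows>= 7.5
```

View pics/d.png

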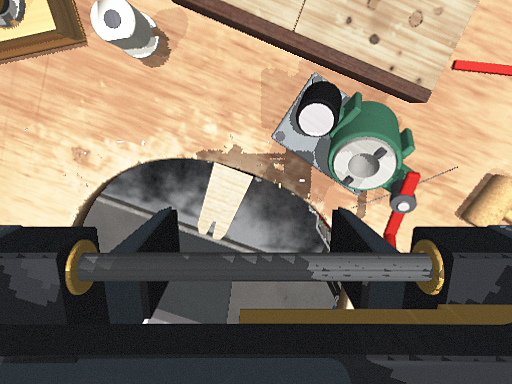

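Spindle mouth is at (363,165), dogs at (380,153) and (345,178), pivot at (403,204); the white decoy is top left at (125,25). The face triangulates to z≈118, close to the 115 given. On to the stand.

Emit:
step_arm(
  plan=[1.5, -3.7, 0, 0, 0, 0, 1.5, -3.7, 0, 0, 0, 0, 1.5, -3.7, 0, 0, 0, 0, 1.5, -3.7, 0, 0, 0, 0, 1.5, -3.7, 0, 0, 0, 0],
)

```text
time_s: 4.8
ee_pos: [487.5, 153.9, 310.4]
ee_rot: [180.0, -0.0, 20.7]
force: [0.1, -0.7, 0.4]
gripper_width: 91.3
gripper_force: 0.0
```

Emit:
step_arm(
  plan=[1.4, -3.3, 0, 0, 0, 0, 1.3, -3.3, 0, 0, 0, 0, 1.3, -3.3, 0, 0, 0, 0, 0, 0, 0, 0, 0, 0],
)

```text
time_s: 5.13
ee_pos: [490.0, 264.6, 309.5]
ee_rot: [-179.8, -0.0, 21.0]
force: [-0.4, -0.5, -0.8]
gripper_width: 91.1
gripper_force: 0.0
```

Run:
```python
from h import *
import pickle
np.set_printoptions(precision=1,suppress=True)
f=viewer.grab_frame('wrist');save(f,'e.png');pickle.dump(f,open('w3.pkl','wb'))
print(*pose())
for n in ['collet_nut','collet_arbor','chuck_arbor','stand']:
    d=viewer.pinpoint(n,f)
    print(n,[(np.round(d['location'],1).tolist(),round(d['score'],2)) for d in d[:3]])
    if n=='collet_nut': print(proj(f,[548,299,122]))
    for z in (70,122): print(atz(ray(f,d[0]['location']),z))
```

```text
[489.8 261.8 309.6] [[ 0.9  0.4 -0. ]
 [ 0.4 -0.9 -0. ]
 [-0.   0.  -1. ]]
collet_nut [([249.2, 111.0], 0.94), ([374.0, 136.8], 0.75)]
[244.7 115.6]
[553.8 297.1  70. ]
[554.3 296.2 122. ]
collet_arbor [([249.6, 111.2], 0.6), ([357.6, 129.7], 0.57)]
[553.7 296.5  70. ]
[554.3 295.7 122. ]
chuck_arbor [([170.4, 124.0], 0.67)]
[502.9 384.8  70. ]
[510.1 372.4 122. ]
stand [([214.9, 115.1], 0.67)]
[533.6 335.7  70. ]
[536.7 329.7 122. ]
```

View pics/e.png

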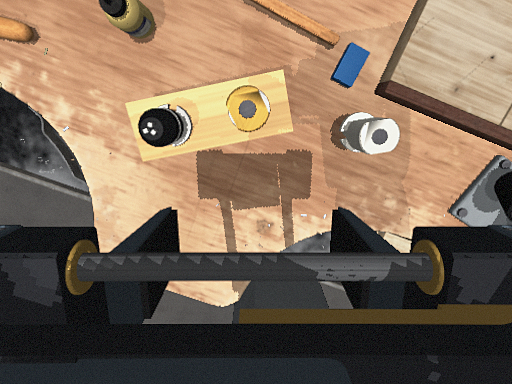

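Brass nut at (248,108), black chuck at (163,127), white decoy on the bench at (370,134). An enlarged crop will give the flats.

Run:
```python
from h import *
import pickle
np.set_printoptions(precision=1,suppress=True)
f=pickle.load(open('w3.pkl','rb'))
cv2.imwrite('pics/f.png',cv2.resize(f['img'][75:145,205:295],None,fx=8,fy=8,interpolation=cv2.INTER_CUBIC)[:,:,::-1])
t=viewer.grab_frame('top');d=viewer.pinpoint('collet_nut',t);print(d[:3])
s=viewer.grab_frame('side');e=viewer.pinpoint('collet_nut',s);print(e[:3])
for tp in [(179,204)]+[x['location'] for x in d[:2]]: print(tri([ray(f,(249,111)),ray(t,tp),ray(s,e[0]['location'])]))
```

```text
[{'location': [217.6, 194.5], 'score': 0.66}, {'location': [180.4, 200.2], 'score': 0.54}]
[{'location': [224.1, 211.5], 'score': 0.59}, {'location': [211.7, 232.2], 'score': 0.53}]
(array([532.9, 278.1, 212.5]), [27.7, 4.5, 32.2])
(array([563.8, 212.4, 156.2]), [83.8, 74.9, 16.4])
(array([539. , 275.3, 209.7]), [25.3, 12.6, 35.3])
```

View pics/f.png

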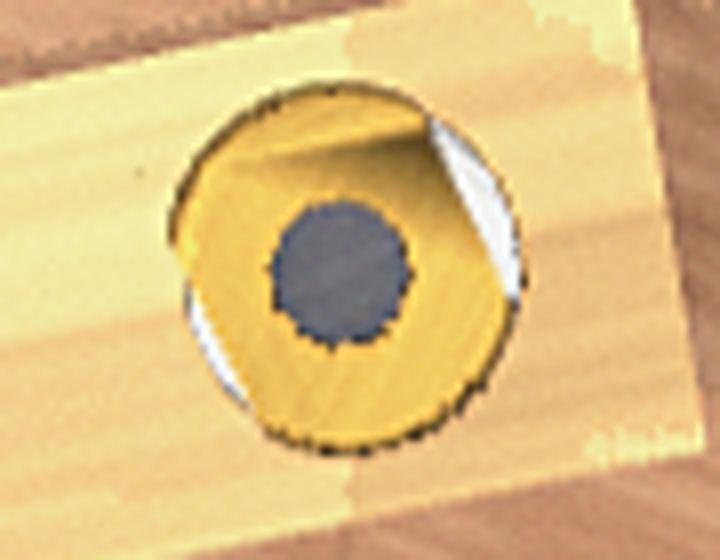

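The crop shows the right flat running (430,118)–(517,297) and the left flat (188,285)–(250,408), with the nut centre at about (343,270). Converting these to world coordinates.

Run:
```python
from h import *
import pickle
np.set_printoptions(precision=2,suppress=True)
f=pickle.load(open('w3.pkl','rb'));px=lambda p:np.array(p)/8+[205,75]
for e in [((430,118),(517,297)),((188,285),(250,408))]:
    a,b=[atz(ray(f,px(q)),145) for q in e]; d=b-a; print(a,b,np.degrees(np.arctan2(d[1],d[0])))
c=atz(ray(f,px((343,270))),145);print('centre',c)
t=viewer.grab_frame('top');print('height',tri([ray(f,px((343,270))),ray(t,(179.5,203))]), tri([ray(f,px((343,270))),ray(t,(180.4,201.5))]))
for yaw in (45,47,50):
    print(yaw);plan([c[0],c[1],200],rot([180,0,yaw]))
```

```text
[577.17 294.12 145.  ] [560.98 275.93 145.  ] -131.6823504888213
[547.32 315.58 145.  ] [535.77 302.94 145.  ] -132.41479492444563
centre [556.13 297.81 145.  ]
height (array([554.47, 299.64, 110.63]), [1.8, 1.8]) (array([557.39, 297.52, 114.07]), [1.8, 1.8])
45
tool shift cm [ 7.59 -1.19 11.07] rotvec [ 0.   -0.   -0.42] rows>= 3.5
47
tool shift cm [ 7.59 -1.19 11.07] rotvec [ 0.   -0.   -0.46] rows>= 3.8
50
tool shift cm [ 7.59 -1.19 11.07] rotvec [ 0.   -0.   -0.51] rows>= 4.2
```

Emit:
step_arm(
  plan=[2.53, -0.4, 2.5, 0, 0, 0, 2.53, -0.4, 2.5, 0, 0, 0, 2.53, -0.4, 2.5, 0, 0, 0, 0, 0, 0, 0, 0, -0.12, 0, 0, 0, 0, 0, -0.12],
)

```text
time_s: 6.05
ee_pos: [556.0, 298.6, 232.3]
ee_rot: [-180.0, 0.3, 35.0]
force: [-0.7, -0.1, 0.5]
gripper_width: 91.0
gripper_force: 0.0
```

Emit:
step_arm(
  plan=[0, 0, 1.5, 0, 0, -0.12, 0, 0, 1.5, 0, 0, -0.12, 0, 0, 0, 0, 0, 0, 0, 0, 0, 0, 0, 0],
)

```text
time_s: 6.38
ee_pos: [555.5, 298.5, 204.9]
ee_rot: [-180.0, 0.1, 48.2]
force: [0.1, -0.3, 0.0]
gripper_width: 91.5
gripper_force: 0.0
```

Run:
```python
from h import *
import pickle
np.set_printoptions(precision=2,suppress=True)
f=viewer.grab_frame('wrist');pickle.dump(f,open('w4.pkl','wb'))
d=viewer.pinpoint('collet_nut',f);print(d)
c=proj(f,[556,298,145]);print(c,proj(f,[556,298,122]));print(*pose())
x,y=c.astype(int)
cv2.imwrite('pics/g.png',cv2.resize(f['img'][max(0,y-70):y+70,x-95:x+95],None,fx=4,fy=4,interpolation=cv2.INTER_CUBIC)[:,:,::-1])
plan([556,298,117],rot([180,0,48]))
```

```text
[{'location': [252.5, 201.5], 'score': 0.89}]
[255.22 210.2 ] [255.17 201.25]
[556.34 298.99 206.46] [[ 0.67  0.75  0.  ]
 [ 0.75 -0.67  0.  ]
 [ 0.    0.   -1.  ]]
tool shift cm [-0.11  0.03  8.95] rotvec [ 0. -0.  0.] rows>= 2.2
```

View pics/g.png

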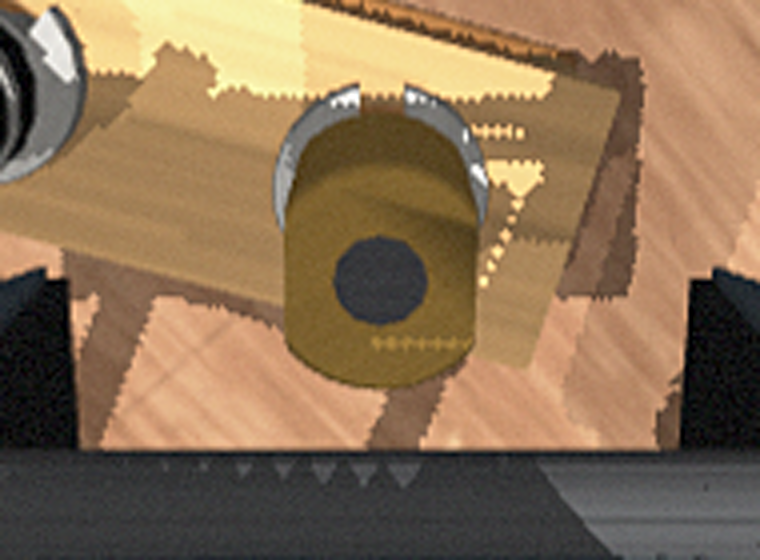

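The nut is centred between the fingers at about (380,280), its flats are parallel to the pads, and a drive slot shows at the top (382,100). Descending to grip.

Emit:
step_arm(
  plan=[-0.05, 0, 3, 0, 0, 0, -0.05, 0, 3, 0, 0, 0, 0, 0, 2.9, 0, 0, 0, 0, 0, 0, 0, 0, 0],
)

```text
time_s: 6.82
ee_pos: [552.3, 296.6, 111.9]
ee_rot: [-179.8, 0.5, 48.3]
force: [-0.9, -0.4, 0.1]
gripper_width: 91.1
gripper_force: 0.0
```

Emit:
step_arm(
  plan=[0, 0, 0, 0, 0, 0, 0, 0, 0, 0, 0, 0, 0, 0, 0, 0, 0, 0, 0, 0, 0, 0, 0, 0, 0, 0, 0, 0, 0, 0],
  hand=2.5,
  newtons=40,
)

```text
time_s: 7.23
ee_pos: [556.0, 298.6, 118.1]
ee_rot: [179.9, -0.2, 48.4]
force: [-0.9, 0.5, 0.6]
gripper_width: 60.7
gripper_force: 0.0
```

Emit:
step_arm(
  plan=[0, 0, 0, 0, 0, 0, 0, 0, 0, 0, 0, 0, 0, 0, 0, 0, 0, 0],
)

```text
time_s: 7.48
ee_pos: [555.2, 298.2, 116.7]
ee_rot: [180.0, -0.0, 48.4]
force: [-0.5, 0.1, -0.4]
gripper_width: 40.8
gripper_force: 0.0
```

Emit:
step_arm(
  plan=[0, 0, 0, 0, 0, 0, 0, 0, 0, 0, 0, 0, 0, 0, 0, 0, 0, 0],
)

```text
time_s: 7.73
ee_pos: [555.2, 298.2, 116.5]
ee_rot: [180.0, -0.0, 48.4]
force: [0.5, -0.4, 1.1]
gripper_width: 35.7
gripper_force: 40.0
```

Emit:
step_arm(
  plan=[0, 0, -2, 0, 0, 0, 0, 0, -3, 0, 0, 0, 0, 0, -4, 0, 0, 0, 0, 0, -4, 0, 0, 0, 0, 0, -4, 0, 0, 0],
)

```text
time_s: 8.15
ee_pos: [554.2, 297.8, 286.4]
ee_rot: [-179.9, 0.2, 48.4]
force: [1.0, 0.3, -4.3]
gripper_width: 36.0
gripper_force: 40.0
```

```bash
cat > fit.py <<'E'
from h import *
import pickle
from scipy.optimize import least_squares
# params: hx,hy,yaw,spin,keep
def model(q):
    hx,hy,yaw,sp,k=q
    H=R.from_euler('z',yaw).as_matrix(); T=H@R.from_euler('y',-30,degrees=True).as_matrix()
    o=np.array([hx,hy,0])+H@np.array([-15,0,115])
    S=T@R.from_euler('z',sp).as_matrix()
    piv=np.array([0,-58,0]); a=-np.pi/2-1.15+k
    hd=piv+57*np.array([np.cos(a),np.sin(a),0])
    L=lambda v:o+T@np.array(v,float)
    return dict(o=o,T=T,S=S,face=o,dog=o+S@[26,0,7],dog2=o+S@[-26,0,7],pivot=L(piv),handle=L(hd+[0,0,40]),htop=L(hd+[0,0,60]),ptop=L(piv+[0,0,24]))
def fit(obs,q0=(555,-160,-.19,0,.1)):
    def res(q):
        m=model(q); return np.concatenate([(proj(f,m[n])-p)*w for f,n,p,w in obs])
    s=least_squares(res,q0,loss='soft_l1',f_scale=2); return s.x,res(s.x).reshape(-1,2)
E
python3 - <<'E'
from fit import *
np.set_printoptions(precision=2,suppress=True)
a=pickle.load(open('w1.pkl','rb'));b=pickle.load(open('w2.pkl','rb'))
obs=[(a,'face',(266,124.5),1),(a,'dog',(278,111),1),(a,'dog2',(252,142),1),(b,'face',(363.5,165),1),(b,'dog',(380,153),1),(b,'dog2',(345,178),1),
(a,'handle',(297.3,213.5),.5),(a,'pivot',(305.8,152),.5),(b,'pivot',(399.3,189.2),.5)]
pickle.dump(obs,open('obs.pkl','wb'))
q,r=fit(obs);print(q,r);m=model(q);print({k:v for k,v in m.items()})
pickle.dump(q,open('q.pkl','wb'))
print(sensors.state()['gripper_width'],sensors.state()['gripper_force'])
E
```

```text
[ 553.31 -158.27   -0.24   -0.06    0.17] [[-1.13 -0.36]
 [-0.92 -0.24]
 [-1.28 -0.26]
 [-0.05 -1.18]
 [ 1.92  0.53]
 [ 1.39  1.58]
 [ 0.1  -0.65]
 [ 0.    0.64]
 [ 0.9   1.1 ]]
{'o': array([ 538.74, -154.7 ,  115.  ]), 'T': array([[ 0.84,  0.24, -0.49],
       [-0.21,  0.97,  0.12],
       [ 0.5 ,  0.  ,  0.87]]), 'S': array([[ 0.82,  0.29, -0.49],
       [-0.27,  0.96,  0.12],
       [ 0.5 ,  0.03,  0.87]]), 'face': array([ 538.74, -154.7 ,  115.  ]), 'dog': array([ 556.77, -160.84,  134.04]), 'dog2': array([ 513.92, -146.89,  108.09]), 'pivot': array([ 524.92, -211.03,  115.  ]), 'handle': array([ 458.11, -227.3 ,  125.96]), 'htop': array([ 448.4 , -224.92,  143.28]), 'ptop': array([ 513.27, -208.17,  135.78])}
36.028361114046035 39.99793007969856
```

Grip good (36.0 mm), and the spindle model fits the views within 1–2 px. Next, rotate towards the spindle frame, move to a pre-pose and look closer.

```bash
cat >> fit.py <<'E'
def tgt(q,off):  # TCP for arbor origin offset (spindle-nonrotated frame T axes), returns P,R
    m=model(q);S=m['S'];Rt=np.column_stack([S[:,0],-S[:,1],-S[:,2]])
    return m['o']+m['T']@np.array(off,float)+47*S[:,2],Rt
E
python3 - <<'E'
from fit import *
np.set_printoptions(precision=3,suppress=True)
q=pickle.load(open('q.pkl','rb'));P,Rt=tgt(q,(-60,0,120));print(P)
p,r=pose();plan(p,Rt)
print('after rot shift',Rt.T@(P-p)/10)
E
```

```text
[ 407.18  -122.427  229.626]
tool shift cm [0. 0. 0.] rotvec [-0.27   0.486  1.122] rows>= 10.4
after rot shift [-3.678 44.642  2.785]
```

Emit:
step_arm(
  plan=[0, 0, 0, -0.0245, 0.0442, 0.102, 0, 0, 0, -0.0245, 0.0442, 0.102, 0, 0, 0, -0.0245, 0.0442, 0.102, 0, 0, 0, -0.0245, 0.0442, 0.102, 0, 0, 0, -0.0245, 0.0442, 0.102],
)

```text
time_s: 8.57
ee_pos: [554.0, 297.4, 284.7]
ee_rot: [176.4, -13.8, 19.1]
force: [-0.1, 0.2, -4.9]
gripper_width: 35.9
gripper_force: 40.0
```

Emit:
step_arm(
  plan=[0, 0, 0, -0.0245, 0.0442, 0.102, 0, 0, 0, -0.0245, 0.0442, 0.102, 0, 0, 0, -0.0245, 0.0442, 0.102, 0, 0, 0, -0.0245, 0.0442, 0.102, 0, 0, 0, -0.0245, 0.0442, 0.102],
)

```text
time_s: 8.98
ee_pos: [557.3, 292.7, 287.0]
ee_rot: [-179.8, -26.7, -10.5]
force: [-1.2, 0.9, -5.1]
gripper_width: 36.0
gripper_force: 39.9
```

Emit:
step_arm(
  plan=[0, 0, 0, -0.0245, 0.0442, 0.102, -0.3, 3.7, 0.2, 0, 0, 0, -0.3, 3.7, 0.2, 0, 0, 0, -0.3, 3.7, 0.2, 0, 0, 0, -0.3, 3.7, 0.2, 0, 0, 0],
)

```text
time_s: 9.4
ee_pos: [532.6, 129.5, 282.2]
ee_rot: [-177.5, -26.8, -14.9]
force: [1.5, -1.6, -4.4]
gripper_width: 35.8
gripper_force: 40.0
```

Emit:
step_arm(
  plan=[-0.3, 3.7, 0.2, 0, 0, 0, -0.3, 3.7, 0.2, 0, 0, 0, -0.3, 3.7, 0.2, 0, 0, 0, -0.3, 3.7, 0.2, 0, 0, 0, 0, 0, 0, 0, 0, 0],
)

```text
time_s: 9.82
ee_pos: [487.9, -15.9, 262.3]
ee_rot: [-177.6, -26.6, -15.3]
force: [0.7, 0.3, -5.3]
gripper_width: 35.8
gripper_force: 40.0
```

Run:
```python
from fit import *
np.set_printoptions(precision=3,suppress=True)
q=pickle.load(open('q.pkl','rb'));P,Rt=tgt(q,(-60,0,120));print(P)
plan(P,Rt);print(sensors.state()['qpos'])
```

```text
[ 407.18  -122.427  229.626]
tool shift cm [-5.91 12.42  0.18] rotvec [-0.027  0.06   0.04 ] rows>= 3.4
[ -0.395  -2.967 115.268  -6.475  41.529 108.192]
```

Emit:
step_arm(
  plan=[-1.48, 3.1, 0.05, -0.007, 0.015, 0.01, -1.48, 3.1, 0.05, -0.007, 0.015, 0.01, -1.48, 3.1, 0.05, -0.007, 0.015, 0.01, -1.48, 3.1, 0.05, -0.007, 0.015, 0.01, 0, 0, 0, 0, 0, 0],
)

```text
time_s: 10.23
ee_pos: [405.1, -117.9, 226.0]
ee_rot: [-177.6, -29.7, -18.1]
force: [-1.2, 1.7, -6.1]
gripper_width: 35.7
gripper_force: 40.0
```

Emit:
step_arm(
  plan=[0, 0, 0, 0, 0, 0, 0, 0, 0, 0, 0, 0],
)

```text
time_s: 10.4
ee_pos: [411.9, -115.8, 230.7]
ee_rot: [-177.5, -30.3, -17.8]
force: [0.6, 0.6, -4.4]
gripper_width: 35.7
gripper_force: 40.0
```

Run:
```python
from fit import *
np.set_printoptions(precision=3,suppress=True)
q=pickle.load(open('q.pkl','rb'));P,Rt=tgt(q,(-60,0,120))
plan(P,Rt);print(sensors.state()['qpos'])
f=viewer.grab_frame('wrist');pickle.dump(f,open('w5.pkl','wb'))
for n in ['dog','spindle_face','keeper_handle','keeper_pivot','collet_arbor']:
    print(n,[(np.round(d['location'],1).tolist(),round(d['score'],2)) for d in viewer.pinpoint(n,f)[:3]])
m=model(q);im=f['img'].copy()
for n in ['face','dog','dog2','pivot','handle']: print(n,proj(f,m[n]))
cv2.imwrite('pics/h.png',cv2.resize(im[20:270,150:450],None,fx=2.4,fy=2.4,interpolation=cv2.INTER_CUBIC)[:,:,::-1])
```

```text
tool shift cm [-0.27  0.78 -0.06] rotvec [-0.008 -0.007  0.003] rows>= 0.2
[-19.857  -8.951 126.754   6.552  32.118  82.686]
dog [([262.2, 98.9], 0.75)]
spindle_face [([262.9, 126.8], 0.77)]
keeper_handle [([357.4, 176.6], 0.84)]
keeper_pivot [([355.6, 176.1], 0.71), ([317.9, 120.7], 0.56)]
collet_arbor [([252.9, 214.4], 0.78), ([14.5, 187.3], 0.77)]
face [259.721 126.216]
dog [259.964  99.806]
dog2 [259.604 152.115]
pivot [315.741 122.661]
handle [357.973 173.318]
```

View pics/h.png

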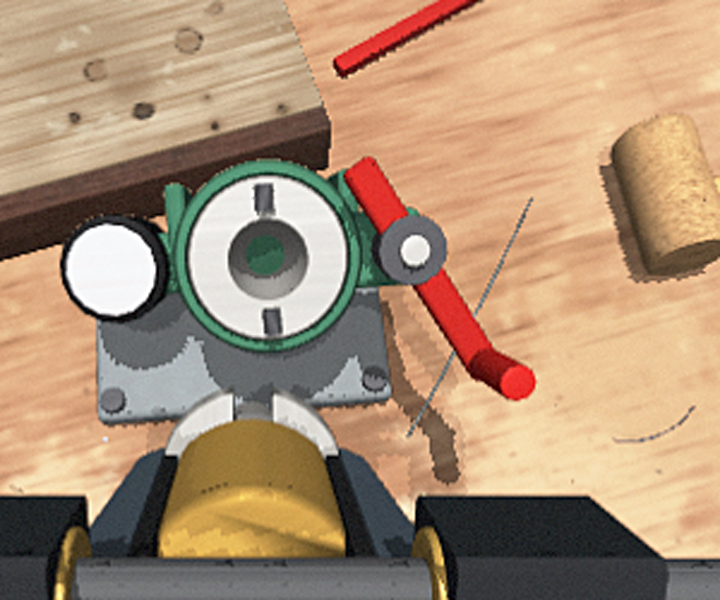

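The face centre is at crop (268,258), the dogs at (264,198) and (272,321), and the handle top at (518,383). The flange slot on the arbor points at the dogs. Refitting with these.

Run:
```python
from fit import *
np.set_printoptions(precision=3,suppress=True)
f=pickle.load(open('w5.pkl','rb'));obs=[(a,n,p,w*.5) for a,n,p,w in pickle.load(open('obs.pkl','rb'))]
px=lambda x,y:np.array([x,y])/2.4+[150,20]-.3
obs+=[(f,'face',px(268,258),2),(f,'dog',px(264,198),2),(f,'dog2',px(272,321),2),(f,'htop',px(518,383),2)]
q,r=fit(obs);print(q,r[-4:]);print(r[:9]);m=model(q);print(m['o'],m['S'],m['T'])
g=[o for o in obs if o[0] is f]
pickle.dump(q,open('q.pkl','wb'))
P,Rt=tgt(q,(0,0,85));print(P);plan(P,Rt)
```

```text
[ 551.489 -158.936   -0.219   -0.013    0.115] [[-0.44   0.67 ]
 [ 0.01  -1.996]
 [-0.369 -0.076]
 [-0.004 -0.028]]
[[-0.471  0.777]
 [-1.019  0.414]
 [ 0.114  1.254]
 [-0.012  0.31 ]
 [ 0.371  0.763]
 [ 1.315  2.094]
 [-0.103 -0.178]
 [ 0.189  0.553]
 [ 0.617  0.772]]
[ 536.848 -155.673  115.   ] [[ 0.842  0.228 -0.488]
 [-0.201  0.974  0.109]
 [ 0.5    0.007  0.866]] [[ 0.845  0.218 -0.488]
 [-0.188  0.976  0.109]
 [ 0.5    0.     0.866]]
[ 472.428 -141.317  229.315]
tool shift cm [5.48 0.85 3.41] rotvec [ 0.002 -0.009 -0.063] rows>= 1.6
```

Emit:
step_arm(
  plan=[1.83, 0.28, 1.14, 0, -0.003, -0.021, 1.83, 0.28, 1.14, 0, -0.003, -0.021, 1.83, 0.28, 1.14, 0, -0.003, -0.021, 0, 0, 0, 0, 0, 0, 0, 0, 0, 0, 0, 0],
)

```text
time_s: 11.12
ee_pos: [473.4, -140.9, 228.9]
ee_rot: [-179.7, -29.9, -13.5]
force: [-0.2, 0.7, -4.7]
gripper_width: 35.7
gripper_force: 40.0
```

Emit:
step_arm(
  plan=[0, 0, 0, 0, 0, 0, 0, 0, 0, 0, 0, 0],
)

```text
time_s: 11.28
ee_pos: [471.6, -140.5, 228.7]
ee_rot: [-179.7, -29.9, -13.5]
force: [0.3, -0.7, -5.0]
gripper_width: 36.0
gripper_force: 40.0
```

Run:
```python
from fit import *
np.set_printoptions(precision=3,suppress=True)
q=pickle.load(open('q.pkl','rb'));P,Rt=tgt(q,(0,0,30))
plan(P,Rt)
f=viewer.grab_frame('wrist');pickle.dump(f,open('w6.pkl','wb'))
m=model(q)
for n in ['face','dog','dog2','htop']: print(n,proj(f,m[n]))
im=f['img']
cv2.imwrite('pics/i.png',cv2.resize(im[60:270,150:400],None,fx=2.8,fy=2.8,interpolation=cv2.INTER_CUBIC)[:,:,::-1])
```

```text
tool shift cm [0.12 0.04 5.5 ] rotvec [ 0.003  0.001 -0.002] rows>= 1.3
face [254.82  185.333]
dog [254.778 160.038]
dog2 [254.908 212.942]
htop [361.647 258.903]
```

View pics/i.png

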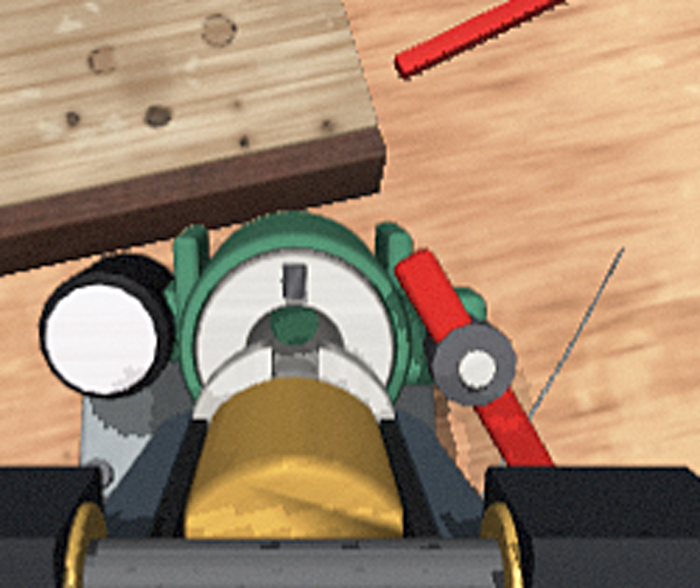

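The dog is at (294,281), as predicted within half a pixel, and the slot lines up at (295,362). Inserting.

Emit:
step_arm(
  plan=[0.04, 0.01, 1.8, 0, 0, 0, 0.04, 0.01, 1.8, 0, 0, 0, 0.04, 0.01, 1.8, 0, 0, 0, 0, 0, 0, 0, 0, 0, 0, 0, 0, 0, 0, 0],
)

```text
time_s: 11.75
ee_pos: [498.9, -147.4, 182.4]
ee_rot: [-179.7, -29.9, -13.6]
force: [0.8, 0.5, -4.0]
gripper_width: 36.0
gripper_force: 40.0
```

Emit:
step_arm(
  plan=[0, 0, 0.5, 0, 0, 0, 0, 0, 0.5, 0, 0, 0, 0, 0, 0.5, 0, 0, 0, 0, 0, 0, 0, 0, 0],
)

```text
time_s: 12.08
ee_pos: [506.9, -149.4, 169.6]
ee_rot: [-179.7, -30.0, -13.6]
force: [-1.1, -0.4, -4.5]
gripper_width: 35.8
gripper_force: 40.0
```

Run:
```python
from fit import *
np.set_printoptions(precision=3,suppress=True)
q=pickle.load(open('q.pkl','rb'));P,Rt=tgt(q,(0,0,0))
plan(P,Rt);s=sensors.state();p,r=pose();print('tool force',r.T@s['force'],s['torque'])
```

```text
tool shift cm [-0.08 -0.04  1.56] rotvec [ 0.003  0.001 -0.002] rows>= 0.4
tool force [-3.073  0.656  3.376] [0.226 0.777 0.028]
```

Emit:
step_arm(
  plan=[-0.04, -0.02, 0.3, 0, 0, 0, 0, 0, 0.3, 0, 0, 0, 0, 0, 0.2, 0, 0, 0, 0, 0, 0, 0, 0, 0],
)

```text
time_s: 12.42
ee_pos: [510.6, -150.1, 162.5]
ee_rot: [-179.7, -30.0, -13.6]
force: [-0.8, 0.4, -4.6]
gripper_width: 35.9
gripper_force: 40.0
```

Emit:
step_arm(
  plan=[0, 0, 0.2, 0, 0, 0, 0, 0, 0.2, 0, 0, 0, 0, 0, 0, 0, 0, 0],
)

```text
time_s: 12.67
ee_pos: [512.3, -150.4, 159.0]
ee_rot: [-179.7, -30.0, -13.6]
force: [-0.9, 0.8, -5.6]
gripper_width: 35.6
gripper_force: 40.0
```

Run:
```python
from fit import *
np.set_printoptions(precision=3,suppress=True)
q=pickle.load(open('q.pkl','rb'));P,Rt=tgt(q,(0,0,0))
plan(P,Rt);s=sensors.state();p,r=pose();print('tool force',r.T@s['force'],r.T@s['torque'])
```

```text
tool shift cm [-0.03 -0.02  0.36] rotvec [ 0.003  0.001 -0.002] rows>= 0.1
tool force [-3.743 -0.523  4.335] [ 0.052 -0.97   0.011]
```

Emit:
step_arm(
  plan=[0, 0, 0.15, 0, 0, 0, 0, 0, 0.1, 0, 0, 0, 0, 0, 0, 0, 0, 0],
)

```text
time_s: 12.92
ee_pos: [513.3, -150.6, 156.8]
ee_rot: [-179.7, -29.9, -13.6]
force: [-1.0, 1.5, -5.8]
gripper_width: 35.9
gripper_force: 40.0
```

Emit:
step_arm(
  plan=[0, 0, 0.1, 0, 0, 0, 0, 0, 0, 0, 0, 0, 0, 0, 0, 0, 0, 0],
)

```text
time_s: 13.17
ee_pos: [513.7, -150.7, 155.9]
ee_rot: [-179.7, -29.9, -13.6]
force: [-2.3, 0.8, -6.5]
gripper_width: 35.9
gripper_force: 40.0
```

Run:
```python
from fit import *
np.set_printoptions(precision=3,suppress=True)
q=pickle.load(open('q.pkl','rb'));P,Rt=tgt(q,(0,0,0))
plan(P,Rt);s=sensors.state();p,r=pose();print('tool force',r.T@s['force'],r.T@s['torque'])
```

```text
tool shift cm [ 0.01 -0.01  0.03] rotvec [ 0.003  0.002 -0.002] rows>= 0.0
tool force [-5.348 -0.165  4.376] [ 0.174 -1.386  0.034]
```

Emit:
step_arm(
  plan=[-0.02, 0, 0.1, 0, 0, 0, 0, 0, 0, 0, 0, 0, 0, 0, 0, 0, 0, 0],
)

```text
time_s: 13.42
ee_pos: [513.8, -150.7, 155.6]
ee_rot: [-179.7, -29.9, -13.6]
force: [-6.8, 2.8, 0.5]
gripper_width: 35.6
gripper_force: 40.0
```

Emit:
step_arm(
  plan=[0, 0, 0.1, 0, 0, 0, 0, 0, 0, 0, 0, 0, 0, 0, 0, 0, 0, 0],
)

```text
time_s: 13.67
ee_pos: [513.8, -150.7, 155.5]
ee_rot: [-179.7, -30.0, -13.6]
force: [-14.7, 3.8, 9.0]
gripper_width: 35.6
gripper_force: 40.0
```

Run:
```python
from fit import *
np.set_printoptions(precision=3,suppress=True)
q=pickle.load(open('q.pkl','rb'));P,Rt=tgt(q,(0,0,0))
plan(P,Rt);s=sensors.state();p,r=pose();print('tool force',r.T@s['force'],r.T@s['torque'])
```

```text
tool shift cm [ 0.01 -0.02 -0.01] rotvec [ 0.003  0.    -0.002] rows>= 0.0
tool force [ -8.595  -0.315 -15.398] [ 0.236 -1.932  0.041]
```

Axial contact force appears right at the modelled home position. Release and back out.

Emit:
step_arm(
  plan=[0, 0, 0.05, 0, 0, 0, 0, 0, 0, 0, 0, 0, 0, 0, 0, 0, 0, 0],
)

```text
time_s: 13.92
ee_pos: [513.9, -150.7, 155.5]
ee_rot: [-179.7, -30.0, -13.6]
force: [-18.4, 3.3, 14.3]
gripper_width: 35.9
gripper_force: 40.0
```

Emit:
step_arm(
  plan=[0, 0, 0, 0, 0, 0, 0, 0, 0, 0, 0, 0, 0, 0, 0, 0, 0, 0, 0, 0, 0, 0, 0, 0],
  hand=6,
)

```text
time_s: 14.25
ee_pos: [516.8, -151.8, 155.5]
ee_rot: [-179.7, -30.2, -13.6]
force: [0.6, 0.0, -0.1]
gripper_width: 58.5
gripper_force: 0.0
```

Emit:
step_arm(
  plan=[0, 0, -2, 0, 0, 0, 0, 0, -4, 0, 0, 0, 0, 0, -4, 0, 0, 0, 0, 0, 0, 0, 0, 0, 0, 0, 0, 0, 0, 0],
)

```text
time_s: 14.67
ee_pos: [467.6, -140.5, 244.0]
ee_rot: [-179.7, -30.4, -13.6]
force: [0.1, -0.5, -0.8]
gripper_width: 60.1
gripper_force: 0.0
```

Run:
```python
from fit import *
np.set_printoptions(precision=3,suppress=True)
q=pickle.load(open('q.pkl','rb'))
m=model(q);f=viewer.grab_frame('wrist');pickle.dump(f,open('w7.pkl','wb'))
S=m['S'];L=lambda x,y,z:proj(f,m['o']+S@np.array([x,y,z]))
print('noduct pred nut top',L(0,0,75),'slot',L(26,0,9),'flange rim y',L(0,26,9),L(0,-26,9),'htop',proj(f,m['htop']))
for n in ['collet_nut','collet_arbor','keeper_handle']:
    print(n,[(np.round(d['location'],1).tolist(),round(d['score'],2)) for d in viewer.pinpoint(n,f)[:2]])
print(L(0,0,52),L(0,0,0),proj(f,m['handle']))
cv2.imwrite('pics/j.png',cv2.resize(f['img'][60:270,150:400],None,fx=2.8,fy=2.8,interpolation=cv2.INTER_CUBIC)[:,:,::-1])
print(sensors.state()['qpos'])
```

```text
noduct pred nut top [253.956 209.746] slot [253.731 163.491] flange rim y [227.803 189.358] [279.83  189.165] htop [354.283 256.15 ]
collet_nut [([253.2, 204.6], 0.7)]
collet_arbor [([252.9, 186.8], 0.74)]
keeper_handle [([348.1, 245.4], 0.95)]
[253.902 201.477] [253.808 187.115] [347.435 246.394]
[-20.561  -3.126 120.321   6.928  33.363  78.144]
```

View pics/j.png

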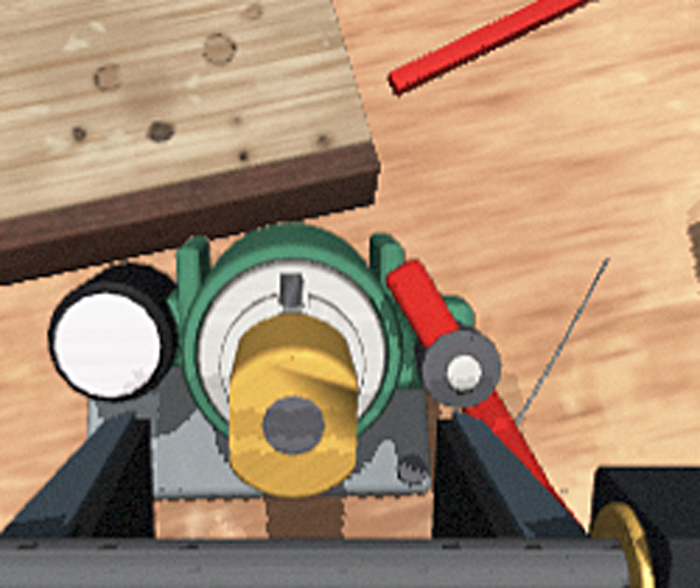

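The arbor is seated: the dog fills the slot at (291,291), the flange lies flat, and the nut sits where the model puts it. Next: straddle the latch peg with a narrow gap, tool y along the middle of the swing, and follow its arc.

```bash
cat >> fit.py <<'E'
def hpos(q,k,z):
    m=model(q);a=-np.pi/2-1.15+k
    P=m['o']+m['T']@np.array([57*np.cos(a),-58+57*np.sin(a),z])
    y=m['T']@np.array([np.cos(-np.pi/6),np.sin(-np.pi/6),0]);zt=-m['T'][:,2]
    return P,np.column_stack([np.cross(y,zt),y,zt])
E
python3 - <<'E'
from fit import *
np.set_printoptions(precision=3,suppress=True)
q=pickle.load(open('q.pkl','rb'));f=pickle.load(open('w7.pkl','rb'))
P,Rt=hpos(q,q[4],100);p,r=pose()
plan(P,Rt);print('shift after rot',Rt.T@(P-p)/10)
Q=P;
for k in [q[4]]+list(np.linspace(.2,1.25,8)):
    X,_=hpos(q,k,40);print(round(k,2),X,Rt.T@(X-Q)/10);Q=X
E
```

```text
tool shift cm [-4.72  8.78  4.41] rotvec [ 0.001  0.004 -1.063] rows>= 8.9
shift after rot [-9.983  0.151  4.371]
0.12 [ 456.955 -227.118  125.139] [0. 0. 6.]
0.2 [ 458.307 -231.562  126.459] [-0.218  0.431  0.   ]
0.35 [ 461.509 -238.993  129.196] [-0.294  0.802 -0.   ]
0.5 [ 465.682 -245.726  132.393] [-0.171  0.837  0.   ]
0.65 [ 470.731 -251.611  135.977] [-0.044  0.853 -0.   ]
0.8 [ 476.543 -256.514  139.868] [0.084 0.85  0.   ]
0.95 [ 482.987 -260.327  143.979] [ 0.21   0.828 -0.   ]
1.1 [ 489.92  -262.963  148.217] [0.332 0.787 0.   ]
1.25 [ 497.185 -264.363  152.486] [0.445 0.729 0.   ]
```

Emit:
step_arm(
  plan=[0, 0, 0, 0, 0, -0.118, 0, 0, 0, 0, 0, -0.118, 0, 0, 0, 0, 0, -0.118, 0, 0, 0, 0, 0, -0.118, 0, 0, 0, 0, 0, -0.118],
  hand=3,
)

```text
time_s: 15.28
ee_pos: [466.5, -139.9, 239.0]
ee_rot: [162.4, -24.5, 24.5]
force: [-0.1, -0.7, 0.2]
gripper_width: 30.8
gripper_force: 0.0
```

Emit:
step_arm(
  plan=[0, 0, 0, 0, 0, -0.118, 0, 0, 0, 0, 0, -0.118, 0, 0, 0, 0, 0, -0.118, 0, 0, 0, 0, 0, -0.118, 0, 0, 0, 0, 0, 0],
)

```text
time_s: 15.7
ee_pos: [466.5, -139.9, 239.1]
ee_rot: [153.5, -14.2, 50.8]
force: [0.9, -1.0, -0.1]
gripper_width: 30.2
gripper_force: 0.0
```

Emit:
step_arm(
  plan=[-3.33, 0.05, 1.45, 0, 0, 0, -3.33, 0.05, 1.45, 0, 0, 0, -3.33, 0.05, 1.45, 0, 0, 0, 0, 0, 0, 0, 0, 0, 0, 0, 0, 0, 0, 0],
)

```text
time_s: 16.12
ee_pos: [427.7, -219.2, 178.7]
ee_rot: [153.7, -14.4, 50.4]
force: [-0.1, -0.5, -0.3]
gripper_width: 29.9
gripper_force: 0.0
```

Run:
```python
from fit import *
np.set_printoptions(precision=3,suppress=True)
q=pickle.load(open('q.pkl','rb'))
P,Rt=hpos(q,q[4],40);plan(P,Rt);m=model(q)
f=viewer.grab_frame('wrist')
print([(np.round(d['location'],1).tolist(),round(d['score'],2)) for d in viewer.pinpoint('keeper_handle',f)[:2]],proj(f,m['handle']),proj(f,m['htop']))
print(sensors.state()['gripper_width'],sensors.state()['qpos'])
i=f['img'][:,:,:].astype(int);red=(i[:,:,0]>150)&(i[:,:,1]<70)&(i[:,:,2]<70);ys,xs=np.where(red);sel=ys>150;print(xs[sel].min(),xs[sel].max(),ys[sel].min(),ys[sel].max()) if sel.any() else 0
```

```text
tool shift cm [-0.11  0.03  6.16] rotvec [-0.002  0.005 -0.007] rows>= 1.5
[([252.7, 210.0], 0.8)] [254.775 210.914] [254.745 220.321]
30.128865978886115 [-35.821   1.09  126.19   25.379  27.027 -13.192]
250 288 154 222
```

Emit:
step_arm(
  plan=[-0.05, -0.05, 2, 0, 0, 0, -0.05, -0.05, 2, 0, 0, 0, 0, 0, 2, 0, 0, 0, 0, 0, 0, 0, 0, 0, 0, 0, 0, 0, 0, 0],
)

```text
time_s: 16.63
ee_pos: [457.5, -223.9, 128.1]
ee_rot: [153.4, -14.4, 50.9]
force: [-0.3, 0.6, 0.7]
gripper_width: 29.8
gripper_force: 0.0
```

Emit:
step_arm(
  plan=[0, 0, 0, 0, 0, 0, 0, 0, 0, 0, 0, 0, 0, 0, 0, 0, 0, 0],
  hand=2.2,
  newtons=10,
)

```text
time_s: 16.88
ee_pos: [457.1, -225.1, 129.5]
ee_rot: [153.2, -14.4, 50.8]
force: [-0.7, -0.6, -0.1]
gripper_width: 22.3
gripper_force: 0.0
```

Free of contact. Now follow the arc.

Emit:
step_arm(
  plan=[-0.2, 0.43, 0, 0, 0, 0, -0.29, 0.8, 0, 0, 0, 0, -0.17, 0.84, 0, 0, 0, 0, 0, 0, 0, 0, 0, 0],
)

```text
time_s: 17.22
ee_pos: [466.5, -245.4, 136.4]
ee_rot: [153.3, -14.3, 50.7]
force: [-0.7, 0.2, -1.2]
gripper_width: 22.2
gripper_force: 0.4
```

Emit:
step_arm(
  plan=[-0.04, 0.85, 0, 0, 0, 0, 0.08, 0.85, 0, 0, 0, 0, 0, 0, 0, 0, 0, 0],
)

```text
time_s: 17.47
ee_pos: [478.4, -256.2, 144.5]
ee_rot: [153.2, -14.4, 50.8]
force: [0.1, 0.6, -0.3]
gripper_width: 22.2
gripper_force: 0.0
```

Emit:
step_arm(
  plan=[0.21, 0.83, 0, 0, 0, 0, 0.33, 0.79, 0, 0, 0, 0, 0, 0, 0, 0, 0, 0],
)

```text
time_s: 17.72
ee_pos: [491.8, -261.8, 152.8]
ee_rot: [153.2, -14.4, 50.8]
force: [0.6, -1.5, 0.2]
gripper_width: 22.0
gripper_force: 0.0
```

Run:
```python
from fit import *
np.set_printoptions(precision=3,suppress=True)
q=pickle.load(open('q.pkl','rb'));s=sensors.state();p,r=pose()
for k in (1.1,1.2):
  P,Rt=hpos(q,k,40);plan(P,Rt)
print(r.T@s['force'],s['gripper_force'],s['gripper_width'])
m=model([*q[:4],1.1]);f=viewer.grab_frame('wrist')
print([(np.round(d['location'],1).tolist(),round(d['score'],2)) for d in viewer.pinpoint('keeper_handle',f)[:2]],proj(f,m['handle']))
```

```text
tool shift cm [-0.31 -0.24  0.31] rotvec [0.004 0.002 0.   ] rows>= 0.1
tool shift cm [-0.03  0.25  0.32] rotvec [0.004 0.002 0.   ] rows>= 0.1
[-0.734  1.465  0.338] 0.0 22.04708995453005
[([247.2, 251.0], 0.91)] [249.958 247.06 ]
```

Emit:
step_arm(
  plan=[0.1, 0.3, 0, 0, 0, 0, 0.15, 0.3, 0, 0, 0, 0, 0, 0, 0, 0, 0, 0],
)

```text
time_s: 18.07
ee_pos: [495.4, -262.8, 154.8]
ee_rot: [153.4, -14.4, 50.8]
force: [-0.3, -1.0, -0.4]
gripper_width: 21.9
gripper_force: 0.2
```

Run:
```python
from fit import *
np.set_printoptions(precision=3,suppress=True)
q=pickle.load(open('q.pkl','rb'));s=sensors.state();p,r=pose()
P,Rt=hpos(q,1.15,40);plan(P,Rt)
print(r.T@s['force'],s['gripper_force'],s['gripper_width'])
```

```text
tool shift cm [-0.38 -0.37  0.3 ] rotvec [ 0.001  0.002 -0.   ] rows>= 0.1
[-1.09   0.294  0.279] 0.2473375853151083 21.937571396921403
```

Emit:
step_arm(
  plan=[0.1, 0.3, 0, 0, 0, 0, 0.05, 0.2, 0, 0, 0, 0, 0, 0, 0, 0, 0, 0],
)

```text
time_s: 18.32
ee_pos: [496.5, -262.7, 154.8]
ee_rot: [153.9, -14.3, 50.8]
force: [-7.3, 3.2, 0.5]
gripper_width: 21.7
gripper_force: 3.5
```

Emit:
step_arm(
  plan=[0, 0.15, 0, 0, 0, 0, 0, 0.15, 0, 0, 0, 0, 0, 0, 0, 0, 0, 0],
)

```text
time_s: 18.57
ee_pos: [496.7, -262.9, 154.8]
ee_rot: [154.2, -14.4, 50.8]
force: [-12.9, 6.9, 1.2]
gripper_width: 22.1
gripper_force: 5.7
```

Run:
```python
from fit import *
np.set_printoptions(precision=3,suppress=True)
q=pickle.load(open('q.pkl','rb'));s=sensors.state();p,r=pose()
P,Rt=hpos(q,1.15,40);plan(P,Rt)
print(r.T@s['force'],s['gripper_force'],s['gripper_width'])
```

```text
tool shift cm [-0.45 -0.44  0.25] rotvec [-0.013  0.002 -0.   ] rows>= 0.2
[ -2.398 -12.079  -7.95 ] 5.6705014407634735 22.10860384687497
```

Firm stop reached (force rises with no travel). Back off to centre the gap, open, retreat and look.

Emit:
step_arm(
  plan=[-0.2, -0.8, 0, 0, 0, 0, 0, 0, 0, 0, 0, 0, 0, 0, 0, 0, 0, 0],
  hand=3.2,
)

```text
time_s: 18.82
ee_pos: [495.2, -263.7, 155.0]
ee_rot: [153.3, -14.4, 50.8]
force: [-0.3, 0.0, 0.1]
gripper_width: 31.8
gripper_force: 0.0
```

Emit:
step_arm(
  plan=[0, 0, -2, 0, 0, 0, 0, 0, -4, 0, 0, 0, 0, 0, -4, 0, 0, 0, 0, 0, -3, 0, 0, 0, 0, 0, 0, 0, 0, 0],
)

```text
time_s: 19.23
ee_pos: [432.7, -250.7, 274.8]
ee_rot: [152.5, -14.3, 50.9]
force: [0.1, -0.7, 0.1]
gripper_width: 31.9
gripper_force: 0.0
```

Run:
```python
from fit import *
np.set_printoptions(precision=1,suppress=True)
q=pickle.load(open('q.pkl','rb'));f=viewer.grab_frame('wrist')
for n in ('keeper_handle','collet_nut','collet_arbor'): print(n,[(np.round(d['location'],1).tolist(),round(d['score'],2)) for d in viewer.pinpoint(n,f)[:2]])
for k in (1,1.05,1.1,1.15): m=model([*q[:4],k]);print(k,proj(f,m['handle']),proj(f,m['htop']))
for z in (0,52): print(proj(f,m['o']+z*m['S'][:,2]))
# red peg top centroid
i=f['img'].astype(int);red=((i[:,:,0]>120)&(i[:,:,1]<60)&(i[:,:,2]<60)).astype(np.uint8)
print(cv2.connectedComponentsWithStats(red)[2:])
print(sensors.state()['force'])
```

```text
keeper_handle [([243.5, 191.0], 0.75), ([187.2, 86.3], 0.21)]
collet_nut [([175.7, 86.0], 0.65), ([241.5, 187.1], 0.62)]
collet_arbor [([187.0, 85.0], 0.76)]
1 [235.9 192.8] [235.  198.4]
1.05 [238.5 191.7] [237.7 197.3]
1.1 [241.  190.5] [240.4 196. ]
1.15 [243.5 189.2] [243.1 194.6]
[188.   86.9]
[176.4  82.6]
(array([[     0,      0,    512,    384, 195175],
       [   285,     91,     59,     51,    338],
       [   191,    100,     24,     30,    343],
       [   218,    145,     34,     56,    672],
       [   460,    233,      8,     13,     76],
       [   471,    240,      2,      1,      2],
       [   474,    241,      1,      1,      1],
       [   480,    240,      1,      1,      1]], dtype=int32), array([[255.5, 191.8],
       [315.5, 117.2],
       [201.7, 114.3],
       [236.4, 173. ],
       [463.7, 239.5],
       [471.5, 240. ],
       [474. , 241. ],
       [480. , 240. ]]))
[-0.6  0.2 -0.5]
```

The handle reads k≈1.15, the arbor is on the model, and the robot is clear of everything. Handing in.

```bash
python3 -c "
from workcell import env
print(env.job_done())"
```

```text
the job is handed in; nothing more can be done
None
```

I seated the collet arbor home over the dogs, swung the keeper latch to its stop, backed the gripper clear and handed the job in at about 19 s; `env.job_done()` gave no verdict.

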